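# Change over the ware boards of a drying rack

## Robot

A 6-joint arm with a two-finger parallel gripper is mounted at the origin on a cart in front of the work surface, level with it; the furniture and walls round the work are solid. World frame = base frame: x ahead of the robot, y to its left, z up, the work surface at z = 0. Lengths are in mm, angles in rad, forces in N, time in s.
With the tool pointing down it reaches from about 400 to 925 mm from the base axis. Payload 12.5 kg.
Tool frame: the origin (TCP) lies on the mounting face of the last link; the fingertips stand 190 mm ahead of it and the grasp point (between the pads) lies 171 mm ahead of it (env.tcp_to_tips is the distance from the TCP to the fingertips, in mm); x points along the fingers, y is the direction in which the jaws open and shut, and the axes are right-handed (so a half turn about x gives the same grasp; the last joint's range is limited). The gripper opens to 95 mm and grips with 3 to 60 N. Pads are 20 mm wide; open, the fingers measure 119 mm over their backs; the gripper's body (75 mm by 180 mm) begins 59 mm behind the grasp point.
Start: joints at [1.229, 0.491, 1.559, -0, 1.092, -0.106], TCP at [145.989, 607.711, 404.761] pointing down, gripper open.
Joint ranges: [-3.1, 3.1], [-0.84, 2.19], [0.05, 2.79], [-1.13, 4.28], [0.06, 2.93], [-2.69, 2.69]. Speed limits (rad/s): [2.22, 2.22, 2.79, 3.14, 3.14, 3.14].

## Interface

Orientations are given as [roll, pitch, yaw] about the fixed x, y, z axes, in that order (R = Rz(yaw) Ry(pitch) Rx(roll)).
In Python, from cell import monitor, cams, job, env gives the robot as it stands. The module is installed in compiled form; this text tells all that it offers.
- The arm moves only by the tool apply_moves, never from a script. Its argument "series" is a list of rows, each a list of 3 entries, a list of its own where there are three numbers: the closure, from -1 (fully open) to 1 (shut), so that 0 is half open, then the shift along the tool's x, y, z in cm, then the turn about the tool's x in rad. A call has 1 to 20 rows; each row is the pose to reach, as a shift and turn from the pose commanded when the call began, along the tool's axes at that moment; what a row does not reach only later rows make up. A row lasts 1/8 s, in which the tool goes at most 62.5 mm and 10.7 degrees, less where a joint would pass 70% of its speed; a pose out of reach is approached as far as the arm can. A call with a gripper value outside its range is refused whole. The fingers move at their own pace and stop on an object; the grip force is fixed at half the most. Time passes only in rows, so rows that repeat a pose let the fingers close. It gives the time, the measured TCP pose, the force and the opening at its end, in the units of the state.
- monitor.state(): the state, without advancing time (a new reading comes with each control period).
- cams.read_camera(name): name is "scene" or "top" or "wrist"; returns a dict with "image" (420x560x3 uint8, red, green, blue), "fx", "fy", "cx", "cy" (pixels), "k1" (the pictures are not rectified: a ray, as slopes to the right and down, at radius r is drawn at 1 + k1 r^2 times it, then the intrinsics apply), "position" and "orientation" of the camera in the world. Camera axes: x right, y down, z forward; pixel columns grow to the right and rows downward; lengths in mm; the calibration is good to about 2 mm. A picture is of the moment at which its call begins. There is no depth.
- job.job_done(): hands the job in, once; it reports no verdict.
The state is a dict: "t": time; "joints": joint angles; "qvel": joint speeds; "tau": joint torques, N m; "eef_pos": TCP position; "tcp_rot": TCP orientation; "ft_force": force on the tool from outside, world axes, zero at the start; "moment": the same for the moment, N m; "opening": opening from 0.0 (shut) to 1.0 (fully open).
Only numpy, scipy, OpenCV 4.12 (cv2) and the standard library are available. Lean on these libraries where they do the work, as an engineer would, in place of code of your own. Each camera call takes 0.05 s, during which the arm holds its last target. There are 200 camera calls.

## Task

In the drying rack, push the ware board that carries the small blue cup fully home, and draw the board that carries the brown clay cup all the way out to its stop by hooking a fingertip behind its front lip, in either order. Go gently: both cups must stay standing on their boards, and you must not touch the cups, pinch a lip between the fingers or disturb the other things on the table. Finish clear of everything.

Things in the scene. Friction and masses are not known exactly. Their poses are not given: they have to be found in the camera images.
- rack: Fixed wooden two-lane drying rack, 240 deep (x) by 274 wide (y). Origin: centre of its underside, on the table. x runs to its rear, away from the robot; y to its left. Wooden runners from x = -110 to +120 mm, tops 40 above the table, guide the two boards; a steel wire hood, top 132 above the table, stands over x = -16 to +116 mm.
- board_left (a joint): Slide of the left ware board (pale wood, 110 wide, 12 thick, top 30 above the table, its lane's centre line at y = +65 mm in the rack's frame). 0 = pushed fully home against its stop, 0.12 m = drawn fully out to its stop, along the rack's -x. It stays where it is left; moving it takes about 2 to 3 N.
- board_right (a joint): Slide of the right ware board (pale wood, 110 wide, 12 thick, top 30 above the table, its lane's centre line at y = -65 mm in the rack's frame). 0 = pushed fully home against its stop, 0.12 m = drawn fully out to its stop, along the rack's -x. It stays where it is left; moving it takes about 2 to 3 N.
- lip_left (a point): Dark wooden upstanding lip at the front end of the left ware board, moving with it; 110 long across the board, with the facing 14 thick in all, its top 60 above the table and 30 above the board. Point: middle of the top edge of its BACK face (the side towards the cup), axes as the rack's (x away from the robot, along the slide). Behind it the board's top is bare for about 90 mm, room for a fingertip to come down from above.
- lip_right (a point): Dark wooden upstanding lip at the front end of the right ware board, moving with it; 110 long across the board, with the facing 14 thick in all, its top 60 above the table and 30 above the board. Point: middle of the top edge of its BACK face (the side towards the cup), axes as the rack's (x away from the robot, along the slide). Behind it the board's top is bare for about 90 mm, room for a fingertip to come down from above.
- face_left (a point): Green-painted facing, 5 thick, on the front of the left board's lip, 110 long, its top 58 above the table, its foot 18 above it. Point: middle of the top edge of its FRONT surface (the side towards the robot), axes as the rack's. The place to push the board home.
- face_right (a point): Green-painted facing, 5 thick, on the front of the right board's lip, 110 long, its top 58 above the table, its foot 18 above it. Point: middle of the top edge of its FRONT surface (the side towards the robot), axes as the rack's. The place to push the board home.
- brown_cup: Brown leather-hard clay cup, 65 across, 62 high, loose, standing on either the left or the right board (it varies). Origin: centre of its foot.
- blue_cup: Small blue mottled cup, 52 across, 45 high, loose, standing on the other board. Origin: centre of its foot.
- cutter_ring: Bystander: metal cutter ring, 70 across, 32 high, loose on the table. Origin: centre of its underside.
- scraper: Bystander: metal scraper with wooden grip, 71 x 117 x 9, loose on the table. Origin: centre of its underside.
- clay_lump: Bystander: grey clay offcut, 91 x 105 x 42, loose on the table. Origin: centre of its underside.
There are look-alikes about, which are no part of the job. What is shaped like the blue_cup but pink or purple is not meant.

How it is judged:
By the outcome, as a careful person would: the job done as asked, in the order asked, and still so for the second after the job is handed in, with the robot touching nothing.
It also fails if it takes over 38 s, if anything falls off the work surface, if the arm or the gripper's body presses on something with over 40 N, if the wrist force passes 120 N, or if a joint passes its speed limit or range.

## Working session

There is one attempt and no reset: what is moved stays moved. The work goes in short steps, Python scripts to look and compute and a tool call to move; the robot and the scene stay as the last step left them, time stands still between calls to the robot, and variables do not carry over. Pictures are saved under pics/ and viewed, about 8 in all and at most 12, crops included, and the job is handed in when it is done.

Besides the shell and the picture viewer there is one more tool, called after "Emit:" as name(argument=value, ...), one argument or row to a line, values as JSON. apply_moves: Moves the arm, as the interface text tells. Its arguments: {"type":"object","properties":{"series":{"type":"array"}},"required":["series"]}

```bash
mkdir -p pics; cat > h.py <<'E'
import numpy as np, cv2
from scipy.spatial.transform import Rotation as R
from cell import monitor,cams,job,env
def snap(n,f):
    c=cams.read_camera(n); cv2.imwrite('pics/'+f,c['image'][:,:,::-1]); np.save('pics/'+f+'.npy',c,allow_pickle=True)
    return c
def load(f): return np.load('pics/'+f+'.npy',allow_pickle=True).item()
def Rc(c):
    o=np.array(c['orientation'],float)
    return o if o.shape==(3,3) else R.from_euler('xyz',o).as_matrix()
def px2(c,u,v,z):
    xd=(u-c['cx'])/c['fx'];yd=(v-c['cy'])/c['fy'];x,y=xd,yd
    for _ in range(20):
        s=1+c['k1']*(x*x+y*y);x,y=xd/s,yd/s
    d=Rc(c)@[x,y,1];p=np.array(c['position'],float)
    return p+d*(z-p[2])/d[2]
def proj(c,P):
    q=Rc(c).T@(np.array(P,float)-np.array(c['position'],float));x,y=q[:2]/q[2];s=1+c['k1']*(x*x+y*y)
    return c['cx']+c['fx']*x*s,c['cy']+c['fy']*y*s
E
python3 - <<'E'
from h import *
print(monitor.state())
for n in('scene','top'):
    c=snap(n,n+'0.png');print({k:v for k,v in c.items() if k!='image'})
E
```

```text
{'t': 0.0, 'joints': array([ 1.22942049e+00,  4.91547121e-01,  1.55944320e+00,  1.86748560e-06,
        1.09168924e+00, -1.05565944e-01]), 'qvel': array([1.58258817e-04, 9.61903333e-05, 1.25175968e-04, 7.86783163e-04,
       1.16807440e-04, 6.43276434e-04]), 'tau': array([ 5.43871956e-04, -6.12640285e+01, -2.58179462e+01,  6.93102856e-02,
        4.82839916e-02, -1.59831447e-04]), 'eef_pos': array([145.96513353, 607.68267356, 404.17151388]), 'tcp_rot': array([-1.67788612,  1.56970942, -1.91369687]), 'ft_force': array([ 0.86361546, -0.15522961,  0.01174566]), 'moment': array([-0.08338661, -0.00991084,  0.00044646]), 'opening': 0.9999944185301058}
{'fx': 542.9582506717613, 'fy': 542.9582506717613, 'cx': 280.216828099381, 'cy': 214.71835110178722, 'k1': -0.029511474590754136, 'position': array([  36.44156397, -862.58172817, 1051.99107202]), 'orientation': array([-2.34589165,  0.01285723, -0.62167399])}
{'fx': 499.1619653043322, 'fy': 499.1619653043322, 'cx': 270.98615691177076, 'cy': 212.73964270301047, 'k1': -0.173683894468276, 'position': array([ 514.85666372,  -21.53085561, 1179.74238086]), 'orientation': array([-3.06472267,  0.01727163, -1.54674005])}
```

View pics/top0.png

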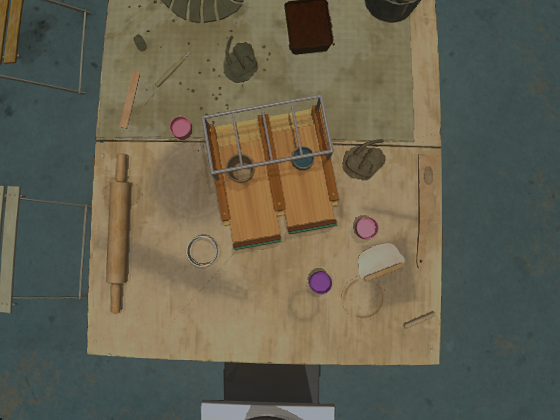

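View pics/scene0.png

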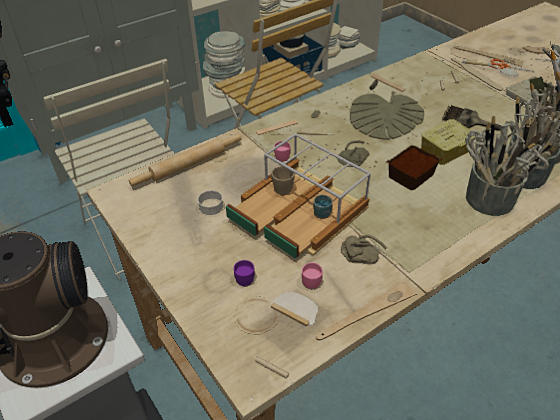

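The top view shows the brown cup on the left board (px ~240,168) and the blue cup on the right board (~303,157). Both boards are part-way out. I'll enlarge the rack.

```bash
python3 - <<'E'
import cv2
i=cv2.imread('pics/top0.png')[90:260,190:390]
cv2.imwrite('pics/c1.png',cv2.resize(i,None,fx=4,fy=3.5,interpolation=cv2.INTER_CUBIC))
i=cv2.imread('pics/scene0.png')[130:260,215:375]
cv2.imwrite('pics/c2.png',cv2.resize(i,None,fx=4.5,fy=4.5,interpolation=cv2.INTER_CUBIC))
E
```

```text
(no output)
```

View pics/c1.png

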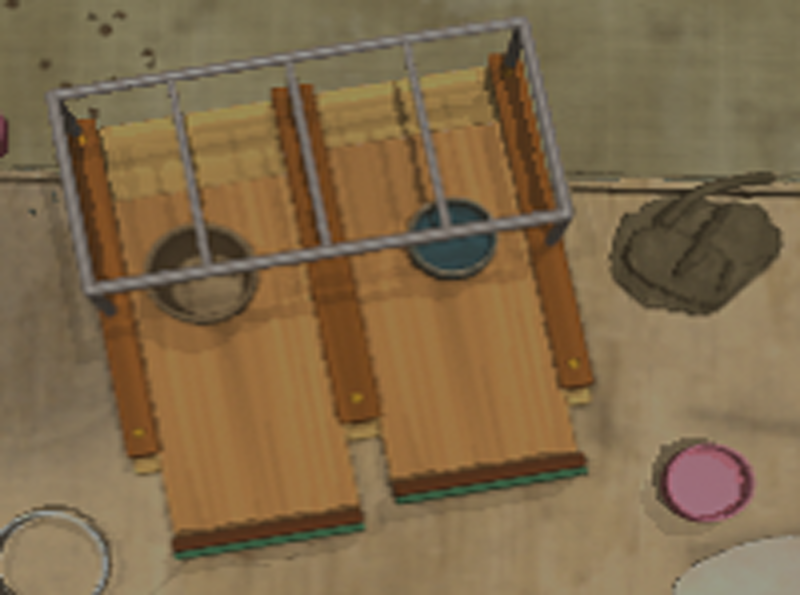

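View pics/c2.png

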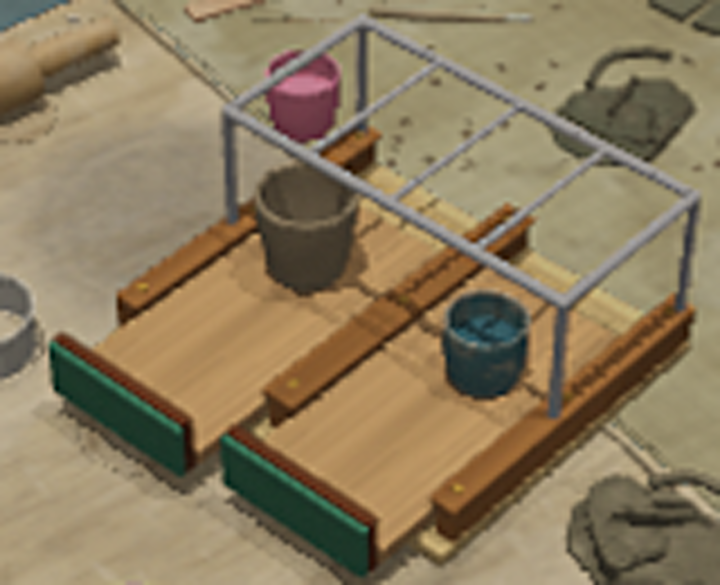

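The crops show the left lip's back top edge at c1 (172,540)-(360,510) and the right at (392,484)-(583,455), with the green facings in front of them. The brown cup is on the left board and the blue cup on the right.

```bash
python3 - <<'E'
from h import *
c=load('top0.png'); f=lambda u,v,z:px2(c,u/4+190,v/3.5+90,z)
d=lambda a:np.round(a,1)
P={}
for n,u,v,z in [('Lbl',172,538,60),('Lbr',360,509,60),('Lfl',175,556,58),('Lfr',363,527,58),('Rbl',392,484,60),('Rbr',583,455,60),('Rfl',395,501,58),('Rfr',587,472,58),
 ('runL',130,458,40),('runLr',159,455,40),('runMl',340,422,40),('runMr',378,418,40),('runRl',563,388,40),('runRr',592,384,40),
 ('hFL',92,293,130),('hFR',568,216,130),('hBL',53,93,130),('hBR',522,23,130),('blue',452,238,75),('brown',202,275,92),('ring',50,560,32),('pink',707,482,45)]:
    P[n]=f(u,v,z);print(n,d(P[n]))
for a,b in [('Lbl','Lbr'),('Lfl','Lfr'),('Rbl','Rbr'),('Rfl','Rfr'),('runL','runRr'),('hFL','hFR'),('hBL','hBR'),('hFL','hBL')]:
    e=P[b]-P[a];print(a,b,np.linalg.norm(e),np.degrees(np.arctan2(e[1],e[0])))
s=monitor.state();print(np.round(R.from_euler('xyz',s['tcp_rot']).as_matrix(),3))
E
```

```text
Lbl [528.9  83.5  60. ]
Lbr [550.1 -21.6  60. ]
Lfl [517.4  81.7  58. ]
Lfr [538.6 -23.5  58. ]
Rbl [566.5 -39.1  60. ]
Rbr [ 587.6 -146.2   60. ]
Rfl [555.7 -41.1  58. ]
Rfr [ 576.8 -148.8   58. ]
runL [580.9 111.1  40. ]
runLr [583.3  94.4  40. ]
runMl [607.3  -8.8  40. ]
runMr [610.5 -30.5  40. ]
runRl [ 632.6 -136.3   40. ]
runRr [ 635.7 -152.9   40. ]
hFL [676.  124.3 130. ]
hFR [ 728.9 -128.6  130. ]
hBL [801.  150.4 130. ]
hBR [ 850.4 -102.8  130. ]
blue [724.2 -69.2  75. ]
brown [694.4  68.9  92. ]
ring [512.9 156.4  32. ]
pink [ 572.5 -219.2   45. ]
Lbl Lbr 107.18338108177213 -78.623595175418
Lfl Lfr 107.30919852522021 -78.61315104904328
Rbl Rbr 109.08278619452636 -78.87244678243849
Rfl Rfr 109.76403546013863 -78.93570999530803
runL runRr 269.64270040603157 -78.29315449321192
hFL hFR 258.4184648556318 -78.16691722728858
hBL hBR 257.97405025652733 -78.95981112784247
hFL hBL 127.73847633440174 11.807138045271081
[[-0.     0.234  0.972]
 [-0.001  0.972 -0.234]
 [-1.    -0.001 -0.   ]]
```

Emit:
apply_moves(
  series=[
    [1, [0, -4, 5], -0.1],
    [1, [0, -8, 10], -0.2],
    [1, [0, -12, 15], -0.3],
    [1, [0, -17, 20], -0.43],
    [1, [0, -21, 25], -0.43],
    [1, [0, -25, 30], -0.43],
    [1, [0, -29, 35], -0.43],
    [1, [0, -33, 40], -0.43],
    [1, [0, -37, 45], -0.43],
    [1, [0, -42, 50], -0.43],
    [1, [3, -45.6, 54.5], -0.43],
    [1, [7, -45.6, 54.5], -0.43],
    [1, [9.4, -45.6, 54.5], -0.43],
    [1, [9.4, -45.6, 54.5], -0.43],
    [1, [9.4, -45.6, 54.5], -0.43],
  ],
)

```text
t: 1.98
eef_pos: [569.5, 37.3, 311.7]
tcp_rot: [-0.179, 1.57, 0.016]
ft_force: [-0.3, -0.0, -0.0]
opening: 0.005
```

```bash
python3 - <<'E'
from h import *
s=monitor.state();print(s['t'],s['eef_pos'],s['opening'],s['ft_force']);print(np.round(R.from_euler('xyz',s['tcp_rot']).as_matrix(),3))
c=snap('wrist','w1.png');print(c['position'],c['orientation'])
t=snap('top','t1.png')
print('lip exp',[proj(c,p) for p in [(529,83.5,60),(550,-21.6,60)]],'tip now',proj(c,s['eef_pos']-[0,0,190]))
E
```

```text
1.975 [569.50669414  37.31323547 311.69838468] 0.004865185217806916 [-0.29483398 -0.00096774 -0.02395574]
[[ 0.001 -0.193  0.981]
 [ 0.     0.981  0.193]
 [-1.    -0.     0.001]]
[490.67064979  21.27311688 292.01166174] [2.85269607e+00 5.90434762e-04 1.76603519e+00]
lip exp [(np.float64(347.39275674278), np.float64(187.42370779974758)), (np.float64(209.59506541184945), np.float64(187.67204913146853))] tip now (np.float64(279.1631972295453), np.float64(258.00808439227023))
```

View pics/w1.png

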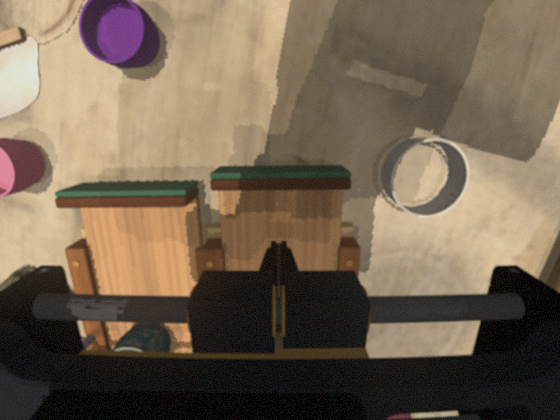

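The lip's back edge is at row ~188, cols 212–350, which matches the prediction. I'll descend behind it and pull gently.

Emit:
apply_moves(
  series=[
    [1, [3, 0, 0], 0],
    [1, [6, 0, 0], 0],
    [1, [8.2, 0, 0], 0],
    [1, [8.2, 0, 0], 0],
    [1, [8.2, 0, -0.5], 0],
    [1, [8.2, 0, -1], 0],
    [1, [8.2, 0, -1.5], 0],
    [1, [8.2, 0, -1.8], 0],
    [1, [8.2, 0, -2.2], 0],
    [1, [8.2, 0, -2.6], 0],
    [1, [8.2, 0, -3.1], 0],
    [1, [8.2, 0, -3.6], 0],
    [1, [8.2, 0, -4.1], 0],
  ],
)

```text
t: 3.7
eef_pos: [528.8, 29.0, 228.7]
tcp_rot: [0.056, 1.571, 0.25]
ft_force: [3.0, -1.0, 1.6]
opening: 0.004
```

Emit:
apply_moves(
  series=[
    [1, [0, 0, -0.5], 0],
    [1, [0, 0, -1], 0],
    [1, [0, 0, -1.5], 0],
    [1, [0, 0, -2], 0],
    [1, [0, 0, -2.5], 0],
    [1, [0, 0, -3], 0],
    [1, [0, 0, -3.4], 0],
  ],
)

```text
t: 4.58
eef_pos: [495.5, 22.5, 228.7]
tcp_rot: [2.104, 1.571, 2.298]
ft_force: [2.3, -1.4, -0.2]
opening: 0.005
```

```bash
python3 - <<'E'
from h import *
c=snap('wrist','w2.png');c=snap('top','t2.png')
i=cv2.imread('pics/t2.png')[90:290,190:390]
cv2.imwrite('pics/c3.png',cv2.resize(i,None,fx=3,fy=3,interpolation=cv2.INTER_CUBIC))
E
```

```text
(no output)
```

View pics/c3.png

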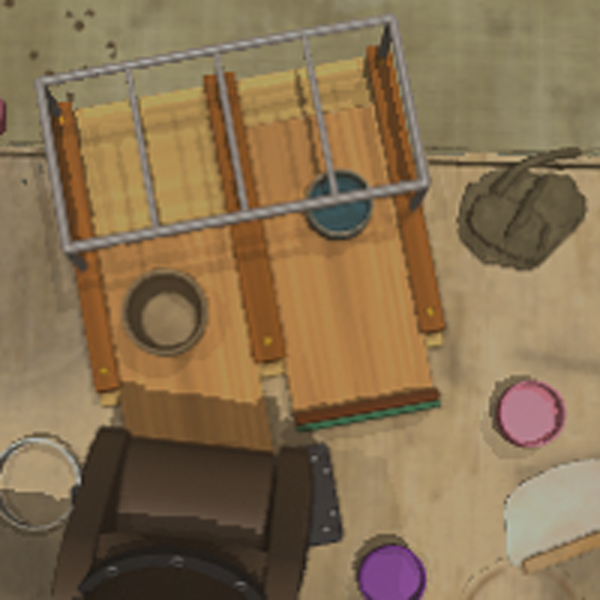

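The brown cup is upright and riding with the board. I'll keep going towards the stop.

Emit:
apply_moves(
  series=[
    [1, [0, 0, -0.4], 0],
    [1, [0, 0, -0.8], 0],
    [1, [0, 0, -1.2], 0],
    [1, [0, 0, -1.6], 0],
    [1, [0, 0, -1.9], 0],
  ],
)

```text
t: 5.3
eef_pos: [482.5, 19.8, 229.4]
tcp_rot: [-0.165, 1.55, 0.027]
ft_force: [49.0, 31.6, -34.6]
opening: 0.001
```

The force rise says the stop is reached. I'll ease off and lift out.

Emit:
apply_moves(
  series=[
    [1, [0, 0, 0.4], 0],
    [1, [0, 0, 0.8], 0],
    [1, [0, 0, 1.5], 0],
    [1, [0, 0, 2], 0],
    [1, [0, 0, 2], 0],
    [1, [-4, 0, 2], 0],
    [1, [-9, 0, 2], 0],
    [1, [-12, 0, 2], 0],
    [1, [-12, 0, 2], 0],
  ],
)

```text
t: 6.42
eef_pos: [496.5, 22.7, 350.5]
tcp_rot: [-0.253, 1.567, -0.059]
ft_force: [0.8, -0.2, -0.7]
opening: 0.007
```

```bash
python3 - <<'E'
from h import *
s=monitor.state();print(s['t'],s['eef_pos'],s['ft_force']);print(np.round(R.from_euler('xyz',s['tcp_rot']).as_matrix(),3))
c=snap('wrist','w3.png')
# predicted fully-out lip back edge & right face
print([proj(c,p) for p in [(529,83.5,60),(550,-21.6,60),(556,-41,58),(577,-149,58)]])
E
```

```text
6.425 [496.53289579  22.73019511 350.54056763] [ 0.80587243 -0.19074442 -0.71360204]
[[ 0.004 -0.193  0.981]
 [-0.     0.981  0.193]
 [-1.    -0.001  0.004]]
[(np.float64(334.16178651958137), np.float64(253.57268640698987)), (np.float64(223.58453957538038), np.float64(253.76040334766995)), (np.float64(203.55695879716004), np.float64(254.79991880100906)), (np.float64(95.38803556303614), np.float64(253.5118754526361))]
```

View pics/w3.png

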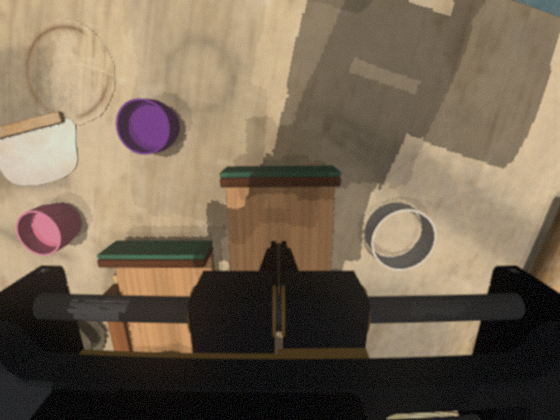

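The left lip is far out. The right face is where predicted (around row 254). I'll move in front of it, descend, and push.

Emit:
apply_moves(
  series=[
    [1, [0, -5, 0.5], 0],
    [1, [0, -10, 1], 0],
    [1, [0, -12.9, 1.1], 0],
    [1, [5, -12.9, 1.1], 0],
    [1, [10, -12.9, 1.1], 0],
    [1, [12.2, -12.9, 1.1], 0],
    [1, [12.2, -12.9, 1.1], 0],
    [1, [12.2, -12.9, 2], 0],
    [1, [12.2, -12.9, 3], 0],
    [1, [12.2, -12.9, 3.4], 0],
    [1, [12.2, -12.9, 3.8], 0],
    [1, [12.2, -12.9, 4.2], 0],
    [1, [12.2, -12.9, 4.7], 0],
    [1, [12.2, -12.9, 5.2], 0],
    [1, [12.2, -12.9, 5.7], 0],
  ],
)

```text
t: 8.35
eef_pos: [577.9, -92.7, 226.6]
tcp_rot: [2.105, 1.571, 2.299]
ft_force: [-2.5, 0.2, 1.3]
opening: 0.006
```

Emit:
apply_moves(
  series=[
    [1, [0, 0, 0.4], 0],
    [1, [0, 0, 0.8], 0],
    [1, [0, 0, 1.1], 0],
    [1, [0, 0, 1.3], 0],
  ],
)

```text
t: 8.85
eef_pos: [590.5, -90.2, 226.6]
tcp_rot: [2.145, 1.571, 2.339]
ft_force: [-2.0, 0.5, 0.0]
opening: 0.004
```

Emit:
apply_moves(
  series=[
    [1, [0, 0, 0.3], 0],
    [1, [0, 0, 0.6], 0],
    [1, [0, 0, 0.8], 0],
  ],
)

```text
t: 9.22
eef_pos: [595.7, -89.5, 226.6]
tcp_rot: [2.915, 1.56, 3.11]
ft_force: [-33.3, -11.7, 19.0]
opening: 0.007
```

Home stop felt: the computed travel between the two stops is about 120 mm, which agrees. I'll retreat and clear.

Emit:
apply_moves(
  series=[
    [1, [0, 0, -0.5], 0],
    [1, [0, 0, -1.5], 0],
    [1, [0, 0, -3], 0],
    [1, [0, 0, -3], 0],
    [1, [-5, 0, -3], 0],
    [1, [-11, 0, -3], 0],
    [1, [-17, 0, -3], 0],
    [1, [-17, -5, -3], 0],
    [1, [-17, -11, -3], 0],
    [1, [-17, -17, -3], 0],
    [1, [-17, -23, -3], 0],
    [1, [-17, -29, -3], 0],
    [1, [-17, -34, -3], 0],
    [1, [-17, -34, -3], 0],
  ],
)

```text
t: 10.98
eef_pos: [634.0, -431.6, 395.3]
tcp_rot: [3.015, 1.571, -3.077]
ft_force: [0.8, -0.3, 0.7]
opening: 0.003
```

```bash
python3 - <<'E'
from h import *
s=monitor.state();print(s['t'],s['eef_pos'],s['ft_force'])
snap('scene','s3.png');c=snap('top','t3.png')
i=cv2.imread('pics/t3.png')[90:290,170:410]
cv2.imwrite('pics/c4.png',cv2.resize(i,None,fx=3,fy=3,interpolation=cv2.INTER_CUBIC))
E
```

```text
10.975 [ 634.0095354  -431.55968974  395.33850907] [ 0.82438001 -0.29968881  0.69207406]
```

View pics/c4.png

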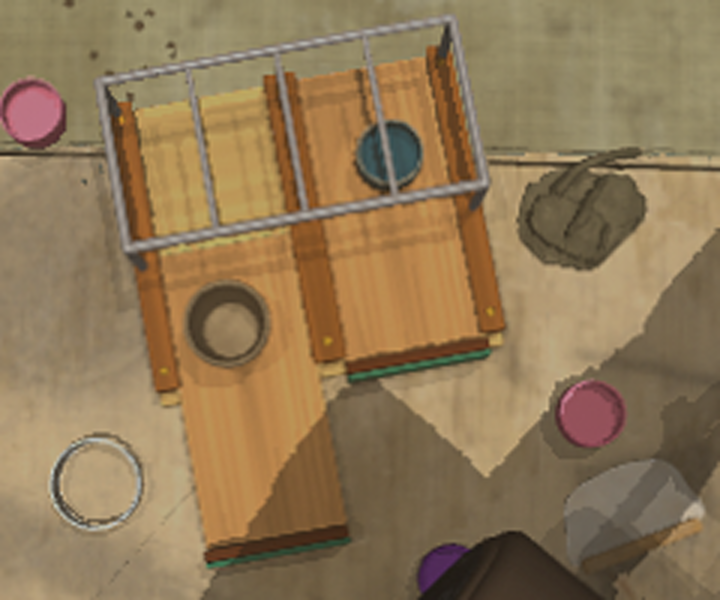

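View pics/s3.png

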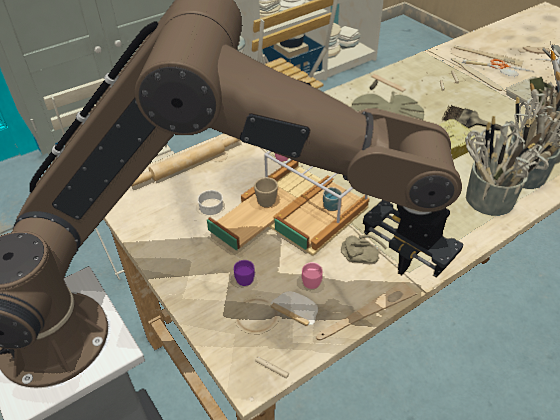

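Both cups are standing, the left board is out, the right board is in with its rear at the back rail, and nothing else has moved. I'll check the lip separation numerically.

```bash
python3 - <<'E'
from h import *
c=load('t3.png')
for n,u,v in [('L',277,539),('R',417,353)]:
    p=px2(c,u/3+170,v/3+90,60)-[716,1,60];a=np.radians(11.4);print(n,p[0]*np.cos(a)+p[1]*np.sin(a),-p[0]*np.sin(a)+p[1]*np.cos(a))
E
```

```text
L -235.67070840255974 62.98268751072645
R -117.04861754207279 -64.55486807112639
```

Lip separation is 118.6 mm against the expected 120 mm, which is within measuring error, and both stops were felt. Handing in.

```bash
python3 -c "
from cell import job
print(job.job_done())"
```

```text
the job is handed in; nothing more can be done
None
```

I drew the left board, which carries the brown cup, out to its stop with the shut fingertips hooked behind its lip. Then I pushed the right board, which carries the blue cup, home on its green facing. The job is handed in, after about 11 s of the 38 s allowed.

- **Stops:** the wrist force rose sharply at each one. The last readings were about 68 N in total when pulling and about 40 N when pushing. Both are under the 120 N wrist limit, but firmer than the 2–3 N of sliding.
- **Board positions:** in the last top picture the lips are 118.6 mm apart along the slide. That agrees with the 120 mm travel to within measuring error.
- **Cups and other things:** both cups are standing on their boards, and the other things on the table look undisturbed. The arm partly hid the purple cup in the last top view, but the scene view shows it in place.
- **Robot:** the gripper finished clear, with the force reading near zero.

No check failed or disagreed.

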